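# Sweep the loose nuts into the stop fence

### The job

Three loose steel hex nuts are lying about on the bench: sweep them with your fingers over the bench top, through the open side of the low three-sided aluminium fence, until all three lie flat on the bench and wholly inside it. Only push them along, never pick one up or lift it off the bench, and leave the other things standing where they are. Finish with your hand clear of everything.

Things in the scene. Friction and masses are not known exactly. Their poses are not given: they have to be found in the camera images.
- fence: low U-shaped fence of aluminium bar screwed down to the bench, fixed, no floor of its own (nuts slide in on the bench top). Inside 140 mm wide and 100 mm deep, bars 5 mm thick and 22 mm high. Origin on the bench at the middle of the open side; its x axis points into the fence (back bar's inner face at x = 100 mm), y runs across the opening (side bars' inner faces at y = -70 and +70 mm). Screwed feet, 3 to 6 mm high, stand 20 mm out from the outer faces of the side bars
- nut_1: loose plain steel hexagon nut lying flat, 30 mm across the flats (35 over the corners), 16 mm high, about 60 g; origin at the centre of its underside. The three nuts are alike; push with the fingertips 2 to 4 mm over the bench, higher ones may ride up on its edge
- nut_2: loose plain steel hexagon nut lying flat, 30 mm across the flats (35 over the corners), 16 mm high, about 60 g; origin at the centre of its underside. The three nuts are alike; push with the fingertips 2 to 4 mm over the bench, higher ones may ride up on its edge
- nut_3: loose plain steel hexagon nut lying flat, 30 mm across the flats (35 over the corners), 16 mm high, about 60 g; origin at the centre of its underside. The three nuts are alike; push with the fingertips 2 to 4 mm over the bench, higher ones may ride up on its edge
- shaft_pad: bystander, leave alone: black rubber vice pad with a groove, 38 x 50 x 32 mm high, loose, somewhere among the nuts; origin at the centre of its underside
- clip: bystander, leave alone: small rounded yellow clip, 26 (x) x 48 (y) x 14 mm high, loose, somewhere among the nuts; origin at the centre of its underside
- sanding_block: bystander on the black tray behind the work: sanding block 58 (x) x 105 (y) x 35 mm high; origin at the centre of its underside
- iron_head: bystander behind the fence: flat golf iron head 79 x 88 x 11 mm high; origin at the centre of its underside
- screwdriver: bystander to the left of the fence, near the bench edge: screwdriver lying along its y axis, 25 x 195 x 26 mm; origin at the centre of its underside

How it is judged:
By the outcome, as a careful person would: the job done as asked, in the order asked, and still so for the second after the job is handed in, with the robot touching nothing.
It also fails if it takes over 72 s, if anything falls off the work surface, if the arm or the gripper's body presses on something with over 40 N, if the wrist force passes 120 N, or if a joint passes its speed limit or range.

### The arm

A 6-joint arm with a two-finger parallel gripper is mounted at the origin on a cart in front of the work surface, level with it; the furniture and walls round the work are solid. World frame = base frame: x ahead of the robot, y to its left, z up, the work surface at z = 0. Lengths are in m, angles in degrees, forces in N, time in s.
With the tool pointing down it reaches from about 0.25 to 0.725 m from the base axis. Payload 9.7 kg.
Tool frame: the origin (TCP) lies at the very end of the fingers, on their centre line; the grasp point (between the pads) lies 19 mm behind it; z points along the fingers, y is the direction in which the jaws open and shut (so a half turn about z gives the same grasp; the last joint's range is limited). The gripper opens to 85 mm and grips with 20 to 120 N. Pads are 22 mm wide; open, the fingers measure 114 mm over their backs; the gripper's body (76 mm by 85 mm) begins 54 mm behind the grasp point. The pads swing forward as they close: fully open they stand 13 mm farther back than shut.
Start: joints at [63.312, 4.979, 10.078, 95.1, 0, 90], TCP at [0.247, 0.491, 0.231] pointing down, gripper open.
Joint ranges: [-179.16, 179.16], [-48.56, 103.87], [-65.8, 70.77], [-126.05, 130.52], [-82.76, 87.17], [-180, 180]. Speed limits (degrees/s): [127.2, 127.2, 147.25, 180, 180, 180].

### API

Orientations are given as [roll, pitch, yaw] about the fixed x, y, z axes, in that order (R = Rz(yaw) Ry(pitch) Rx(roll)).
In Python, from workcell import bot gives the robot as it stands.
- The arm moves only by the shell command python3 -m pendant 'ROWS' [FORCE]. ROWS is JSON, a list that holds one entry, the list of rows, each a list of 7 numbers: the shift along the tool's x, y, z in cm, then the turn, a rotation vector about the tool's x, y, z in rad, then the opening in per cent of the stroke, from 0 (shut) to 100 (fully open). In form: [[[dx, dy, dz, ax, ay, az, gripper], ...]]. A call has 1 to 5 rows; each row shifts and turns the pose as measured when the row begins, along the tool's axes as they then stand; what a row does not reach is not made up. A row lasts 1/12 s, in which the tool goes at most 41.7 mm and 7.16 degrees, less where a joint would pass 70% of its speed; a pose out of reach is approached as far as the arm can. A call with a gripper value outside its range is refused whole. The fingers move at their own pace and stop on an object; FORCE is the grip in N (left out, the last holds). Time passes only in rows, so rows that do not move let the fingers close. It gives the time, the measured TCP pose, the force and the opening at its end, in the units of the state.
- bot.get_obs(): the state, without advancing time (a new reading comes with each control period).
- bot.camera(name): name is "scene" or "top" or "wrist"; returns the picture (480x640x3 uint8, red, green, blue); there is no depth.
- bot.get_calibration(name): a dict with "intrinsics" (3x3 intrinsics, pixels), "D" ([k1, k2, p1, p2, k3] as OpenCV has them; the pictures are not rectified), "pose" (4x4, takes a point from camera to world coordinates); the wrist camera has in their place "T_tool_cam" (4x4, takes a point from camera to tool coordinates, whose origin is the TCP and whose axes are the flange's). Camera axes: x right, y down, z forward; pixel columns grow to the right and rows downward; lengths in m; the calibration is good to about 2 mm. A picture is of the moment at which its call begins: read the wrist's pose just before it. get_calibration takes no time and is no camera call.
- bot.job_done(): hands the job in, once; it reports no verdict.
Trained networks look in the newest picture that a camera, given by its name, has taken for a name from the list of things; names that differ only in an ending like _2 or _b are one class to them, and where a whole thing is asked for, a point or a joint stands for the part that bears it (a point fixed in the world has none). Each returns a list of dicts, best first, with "confidence" (0 to 1); they miss things now and then, are a little off and sometimes report something else, mostly with a low value. They report only what shows in the picture. A call takes as long as a camera call.
- bot.masks_of(camera, thing): "pixels" (480x640 bool, what is visible of it) and "extent" ([left, top, right, bottom] in pixels, round what is visible of it).
- bot.mark_of(camera, thing): "uv" ([column, row] in pixels: a listed point, or the origin of a listed thing).
The state is a dict: "time": time; "q": joint angles; "qd": joint speeds; "joint_efforts": joint torques, N m; "ee_pos": TCP position; "tcp_rot": TCP orientation; "wrist_force": force on the tool from outside, world axes, zero at the start; "torque": the same for the moment, N m; "opening": finger opening in m.
Only numpy, scipy, OpenCV 4.12 (cv2) and the standard library are available. Lean on these libraries where they do the work, as an engineer would, in place of code of your own. Each camera call takes 0.05 s, during which the arm holds its last target. There are 200 camera calls.

## Working session

There is one attempt and no reset: what is moved stays moved. The work goes in short steps, Python scripts to look and compute and a shell command to move; the robot and the scene stay as the last step left them, time stands still between calls to the robot, and variables do not carry over. Pictures are saved under pics/ and viewed, about 8 in all and at most 12, crops included, and the job is handed in when it is done.

```bash
mkdir -p pics
cat > h.py <<'E'
import numpy as np, cv2
from workcell import bot
from scipy.spatial.transform import Rotation as R
def cal(name):
    c=bot.get_calibration(name); K=np.array(c["intrinsics"]);D=np.array(c["D"])
    if "pose" in c: T=np.array(c["pose"])
    else:
        o=bot.get_obs(); W=np.eye(4); W[:3,3]=o["ee_pos"]; W[:3,:3]=R.from_euler('xyz',o["tcp_rot"],degrees=True).as_matrix(); T=W@np.array(c["T_tool_cam"])
    return K,D,T
def px2w(name,uv,z=0.,c=None):
    K,D,T=c or cal(name)
    p=cv2.undistortPoints(np.array(uv,float).reshape(-1,1,2),K,D).reshape(-1,2)
    d=np.c_[p,np.ones(len(p))]@T[:3,:3].T; o=T[:3,3]
    return (o+d*((z-o[2])/d[:,2])[:,None])[:,:2]
def w2px(name,P,c=None):
    K,D,T=c or cal(name); Ti=np.linalg.inv(T)
    return cv2.projectPoints(np.array(P,float).reshape(-1,1,3),cv2.Rodrigues(Ti[:3,:3])[0],Ti[:3,3],K,D)[0].reshape(-1,2)
def shot(name,f):
    im=bot.camera(name); cv2.imwrite(f"pics/{f}.png",im[:,:,::-1]); return im
E
python3 - <<'E'
from h import *
o=bot.get_obs();print(o["ee_pos"],o["tcp_rot"],o["time"])
for n in("top","scene"):
    shot(n,n+"0")
shot("top","t")
for t in("nut_1","fence","shaft_pad","clip","iron_head","screwdriver"):
    for m in bot.mark_of("top",t): print(t,np.round(m["uv"]),round(m["confidence"],2),px2w("top",m["uv"]).round(3))
for t in("nut_1","fence","clip","shaft_pad"):
    for m in bot.masks_of("top",t): print(t,np.round(m["extent"]),round(m["confidence"],2),m["pixels"].sum())
E
```

```text
[0.24692331 0.49120865 0.23058413] [-1.79924332e+02  2.78417834e-04  1.53312451e+02] 0.0
nut_1 [429. 206.] 0.59 [[ 0.638 -0.026]]
nut_1 [389. 210.] 0.56 [[0.633 0.061]]
shaft_pad [400. 290.] 0.72 [[0.459 0.044]]
clip [456. 302.] 0.7 [[ 0.432 -0.072]]
iron_head [223. 183.] 0.63 [[0.702 0.42 ]]
screwdriver [194. 312.] 0.74 [[0.425 0.483]]
screwdriver [342. 144.] 0.33 [[0.781 0.158]]
nut_1 [425. 200. 440. 210.] 0.68 105
nut_1 [442. 250. 458. 265.] 0.51 164
nut_1 [384. 201. 399. 216.] 0.5 101
nut_1 [199. 164. 240. 205.] 0.21 829
fence [264. 211. 323. 303.] 0.78 832
clip [447. 291. 468. 310.] 0.63 244
shaft_pad [389. 279. 418. 300.] 0.61 454
```

View pics/top0.png

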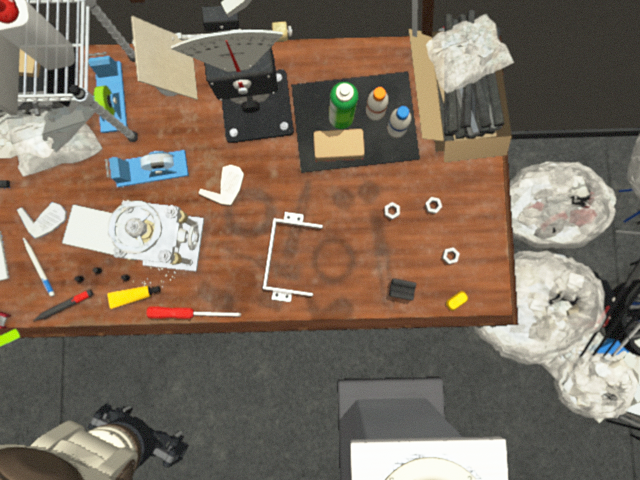

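View pics/scene0.png

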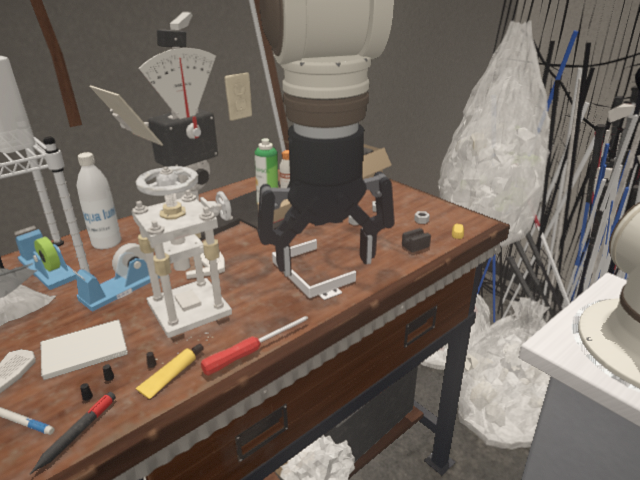

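The top view shows the fence U at about (265–322, 215–297), with its open side facing right (world −y). The nuts are at (392,210), (433,205) and (451,257), the pad at (402,290) and the clip at (457,300). Next I'll measure the fence from the mask and check the wrist camera geometry.

Run:
```python
from h import *
im=cv2.imread("pics/top0.png")
c=im[190:315,255:475]; cv2.imwrite("pics/crop.png",cv2.resize(c,None,fx=3.6,fy=3.6,interpolation=cv2.INTER_CUBIC))
print(np.round(bot.get_calibration("wrist")["T_tool_cam"],3)); print(np.round(bot.get_calibration("wrist")["intrinsics"]))
```

```text
[[ 0.001 -0.957 -0.289  0.074]
 [ 1.     0.001  0.    -0.   ]
 [-0.    -0.289  0.957 -0.142]
 [ 0.     0.     0.     1.   ]]
[[351.   0. 320.]
 [  0. 351. 244.]
 [  0.   0.   1.]]
```

View pics/crop.png

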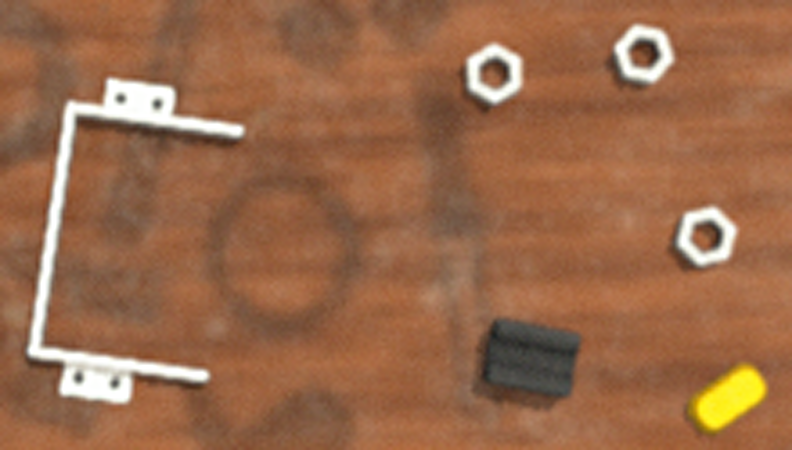

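The enlarged crop shows the fence bar ends at (242,131) and (207,376) and the back corners at (72,104) and (37,352). The nuts are at (494,74), (644,55) and (706,237), the pad spans 485–580 × 320–395, and the clip spans 690–765 × 365–430.

Run:
```python
from h import *
f=lambda p,z: px2w("top",np.array(p)/3.6+[255-.36,190-.36],z)
F=f([(242,131),(207,376),(72,104),(37,352)],.022);print(F.round(4))
print("lens",[round(np.linalg.norm(F[a]-F[b]),4) for a,b in((0,1),(2,3),(0,2),(1,3))])
d=(F[0]+F[1]-F[2]-F[3]);print("axis deg",np.degrees(np.arctan2(d[1],d[0]))+180,"mid open",(F[0]+F[1])/2)
print("nuts",f([(494,74),(644,55),(706,237)],.016).round(4))
print("pad",f([(485,390),(578,395),(580,335),(490,320)],.03).round(3))
print("clip",f([(690,415),(715,432),(765,385),(745,365)],.012).round(3))
print(bot.get_obs()["q"])
```

```text
[[0.5988 0.2069]
 [0.4563 0.2308]
 [0.6175 0.3064]
 [0.4728 0.3291]]
lens [np.float64(0.1445), np.float64(0.1465), np.float64(0.1013), np.float64(0.0997)]
axis deg 79.8911089614901 mid open [0.52752298 0.21882733]
nuts [[ 0.6293  0.0571]
 [ 0.6382 -0.0319]
 [ 0.5295 -0.0629]]
pad [[0.444 0.071]
 [0.44  0.018]
 [0.474 0.015]
 [0.484 0.067]]
clip [[ 0.426 -0.049]
 [ 0.416 -0.063]
 [ 0.443 -0.094]
 [ 0.454 -0.083]]
[ 6.33111701e+01  4.97829529e+00  1.00799794e+01  9.50996597e+01
 -1.41069871e-03  9.00024991e+01]
```

```bash
cat > go.py <<'E'
import sys; from h import *
# python3 go.py x y z yaw : needed shift in tool axes (cm) at present yaw, at target yaw, and turn
x,y,z,yw=map(float,sys.argv[1:5]); o=bot.get_obs()
M=R.from_euler('xyz',o["tcp_rot"],degrees=True); N=R.from_euler('xyz',[180,0,yw],degrees=True)
d=100*(np.array([x,y,z])-o["ee_pos"])
print("t",round(o["time"],2),"pos",np.round(o["ee_pos"],4),"rot",np.round(o["tcp_rot"],2),"F",np.round(o["wrist_force"],1),"open",round(o["opening"],4))
print("shift now",(M.inv().apply(d)).round(2),"shift after turn",(N.inv().apply(d)).round(2),"turn",(M.inv()*N).as_rotvec().round(3),"len",np.linalg.norm(d).round(2))
E
python3 -m pendant '[[[0,0,0,0,0,0.12,12],[0,0,0,0,0,0.12,12],[0,0,0,0,0,0.12,12],[0,0,0,0,0,0.12,12],[0,0,0,0,0,0.12,12]]]' 20
python3 go.py 0.6488 0.022 0.12 119
```

```text
time: 1.07
ee_pos: [0.247, 0.4914, 0.2314]
tcp_rot: [180.0, -0.0, 117.8]
wrist_force: [0.8, 0.1, 0.1]
opening: 0.0256
t 1.07 pos [0.247  0.4914 0.2314] rot [ 1.7999e+02 -1.0000e-02  1.1783e+02] F [0.8 0.1 0.1] open 0.0256
shift now [-60.27  13.62  11.14] shift after turn [-60.53  12.38  11.14] turn [ 0.   -0.   -0.02] len 62.78
```

```bash
python3 -m pendant '[[[-3.8,0.8,0.7,0,0,-0.004,12],[-3.8,0.8,0.7,0,0,-0.004,12],[-3.8,0.8,0.7,0,0,-0.004,12],[-3.8,0.8,0.7,0,0,-0.004,12],[-3.8,0.8,0.7,0,0,-0.004,12]]]' >/dev/null
python3 -m pendant '[[[-3.8,0.8,0.7,0,0,0,12],[-3.8,0.8,0.7,0,0,0,12],[-3.8,0.8,0.7,0,0,0,12],[-3.8,0.8,0.7,0,0,0,12],[-3.8,0.8,0.7,0,0,0,12]]]' >/dev/null
python3 -m pendant '[[[-3.8,0.8,0.7,0,0,0,12],[-3.8,0.8,0.7,0,0,0,12],[-3.8,0.8,0.7,0,0,0,12],[-3.8,0.8,0.7,0,0,0,12],[-2,0.4,0.3,0,0,0,12]]]'
python3 go.py 0.6488 0.022 0.12 119
```

```text
time: 2.32
ee_pos: [0.6231, 0.0435, 0.126]
tcp_rot: [179.6, -0.1, 118.8]
wrist_force: [1.1, 1.2, 0.5]
opening: 0.0105
t 2.32 pos [0.6231 0.0435 0.126 ] rot [ 1.796e+02 -1.300e-01  1.188e+02] F [1.1 1.2 0.5] open 0.0105
shift now [-3.12  1.21  0.6 ] shift after turn [-3.12  1.21  0.6 ] turn [ 0.007 -0.002 -0.004] len 3.4
```

```bash
python3 -m pendant '[[[-2.2,0.8,0,0.007,0,0,12],[-1.2,0.4,0,0,0,0,12],[0,0,0,0,0,0,12]]]' >/dev/null
python3 go.py 0.6488 0.022 0.004 119
python3 - <<'E'
from h import *
c=cal("wrist"); shot("wrist","w1")
for m in bot.masks_of("wrist","nut_1"):
    v,u=np.nonzero(m["pixels"]); e=m["extent"]
    print(np.round(e),round(m["confidence"],2),px2w("wrist",[(u.mean(),v.mean())],.012,c).round(4))
E
```

```text
t 2.57 pos [0.6528 0.0129 0.1231] rot [-1.7984e+02 -1.6000e-01  1.1847e+02] F [ 0.5 -0.3  0.1] open 0.01
shift now [ 0.96  0.12 11.91] shift after turn [ 0.99  0.09 11.91] turn [-0.003 -0.003 -0.009] len 11.95
[112. 224. 161. 275.] 0.87 [[ 0.5315 -0.0612]]
[300. 149. 346. 200.] 0.8 [[0.6299 0.0573]]
[258. 259. 301. 300.] 0.57 [[ 0.6389 -0.03  ]]
```

View pics/w1.png

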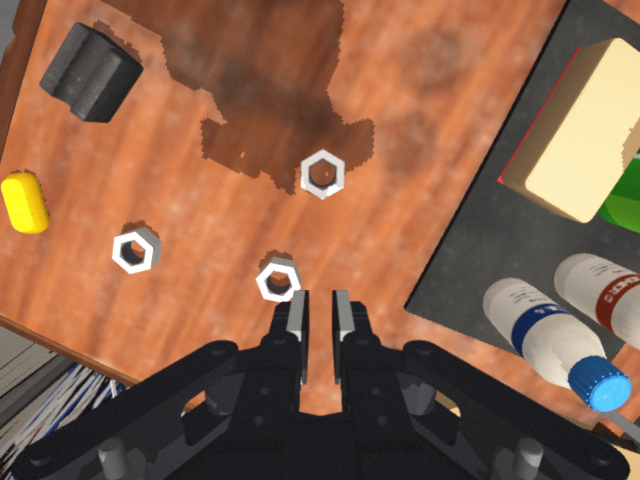

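The wrist view shows nut A at (323,174), straight ahead of the fingers. The second nut is at (279,280), just left of the fingertips, the third is at (136,250), and the bottles are to the right. Positions agree with the top view to about 2 mm. I'll check bottle clearance, then start down.

```bash
python3 - <<'E'
from h import *
c=cal("wrist");print(px2w("wrist",[(487,295),(515,282),(560,270),(405,305)],0.03,c).round(3))
E
python3 -m pendant '[[[0.5,0.1,2.5,0,0,0.0,12],[0.4,0,2.5,0,0,0,12],[0,0,2.5,0,0,0,12],[0,0,2.0,0,0,0,12],[0,0,0,0,0,0,12]]]'
python3 go.py 0.6488 0.022 0.003 119
```

```text
[[0.777 0.042]
 [0.79  0.06 ]
 [0.814 0.084]
 [0.727 0.006]]
time: 3.08
ee_pos: [0.6458, 0.0287, 0.0292]
tcp_rot: [179.8, -0.1, 118.8]
wrist_force: [-0.7, 0.1, -1.0]
opening: 0.0102
t 3.08 pos [0.6458 0.0287 0.0292] rot [ 1.7985e+02 -1.0000e-01  1.1880e+02] F [-0.7  0.1 -1. ] open 0.0102
shift now [-0.73 -0.06  2.61] shift after turn [-0.73 -0.06  2.62] turn [ 0.003 -0.002 -0.003] len 2.72
```

```bash
python3 -m pendant '[[[-0.7,0,0.5,0,0,0,12],[0,0,1.2,0,0,0,12],[0,0,0.7,0,0,0,12],[0,0,0,0,0,0,12]]]'
python3 go.py 0.512 0.265 0.003 119
```

```text
time: 3.42
ee_pos: [0.6495, 0.0245, 0.0073]
tcp_rot: [179.7, -0.0, 119.0]
wrist_force: [0.4, 0.5, -0.5]
opening: 0.0103
t 3.42 pos [0.6495 0.0245 0.0073] rot [ 1.7965e+02 -3.0000e-02  1.1898e+02] F [ 0.4  0.5 -0.5] open 0.0103
shift now [27.7  -0.38  0.44] shift after turn [27.7  -0.37  0.43] turn [ 0.006 -0.    -0.   ] len 27.7
```

```bash
python3 -m pendant '[[[0,0,0.4,0,0,0,12],[0.8,0,0,0,0,0,12],[1.2,0,0,0,0,0,12],[1.5,-0.02,0,0,0,0,12],[1.5,-0.02,0,0,0,0,12]]]'
python3 -m pendant '[[[1.6,-0.02,0,0,0,0,12],[1.6,-0.02,0,0,0,0,12],[1.6,-0.02,0,0,0,0,12],[1.6,-0.02,0,0,0,0,12],[1.6,-0.02,0,0,0,0,12]]]'
python3 go.py 0.5124 0.266 0.003 119
```

```text
time: 3.83
ee_pos: [0.6253, 0.0693, 0.005]
tcp_rot: [179.5, 0.1, 118.8]
wrist_force: [0.1, 0.3, 0.5]
opening: 0.0102
time: 4.25
ee_pos: [0.5801, 0.1484, 0.0067]
tcp_rot: [179.4, 0.1, 118.9]
wrist_force: [-0.1, 0.6, -1.1]
opening: 0.0103
t 4.25 pos [0.5801 0.1484 0.0067] rot [1.7936e+02 7.0000e-02 1.1893e+02] F [-0.1  0.6 -1.1] open 0.0103
shift now [13.57 -0.24  0.35] shift after turn [13.57 -0.22  0.37] turn [ 0.011  0.001 -0.001] len 13.58
```

```bash
python3 -m pendant '[[[1.5,-0.02,0.2,0.006,0,0,12],[1.5,-0.02,0.15,0.004,0,0,12],[1.5,-0.02,0.1,0,0,0,12],[1.3,-0.02,0.1,0,0,0,12],[1.1,-0.02,0.05,0,0,0,12]]]'
python3 go.py 0.5124 0.266 0.003 119
python3 - <<'E'
from h import *
c=cal("wrist"); shot("wrist","w2")
for m in bot.masks_of("wrist","nut_1"):
    v,u=np.nonzero(m["pixels"]); e=m["extent"]
    print(np.round(e),round(m["confidence"],2),px2w("wrist",[(u.mean(),v.mean())],.012,c).round(4))
E
```

```text
time: 4.67
ee_pos: [0.5394, 0.2182, 0.0034]
tcp_rot: [179.7, 0.1, 119.2]
wrist_force: [0.2, -0.9, 1.3]
opening: 0.0101
t 4.67 pos [0.5394 0.2182 0.0034] rot [1.7972e+02 1.1000e-01 1.1925e+02] F [ 0.2 -0.9  1.3] open 0.0101
shift now [ 5.49 -0.02  0.03] shift after turn [ 5.49 -0.04  0.04] turn [0.005 0.002 0.004] len 5.49
[284. 215. 366. 304.] 0.58 [[0.527  0.2419]]
```

View pics/w2.png

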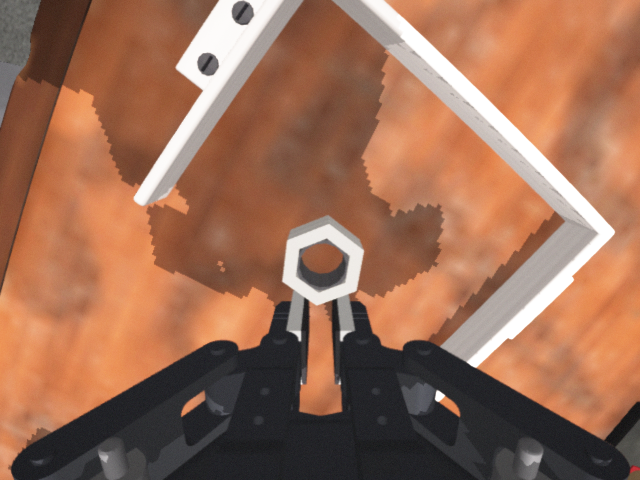

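Nut A at (323,260) sits in the finger notch, just inside the fence opening, with both side bars clear. I'll push it the rest of the way, then back off and lift.

```bash
python3 -m pendant '[[[1.0,0,0,0.004,0,0,12],[1.2,0,0,0,0,0,12],[1.2,0,0,0,0,0,12],[0.9,0,0,0,0,0,12],[0.5,0,0,0,0,0,12]]]'
python3 go.py 0.5124 0.266 0.003 119
python3 -m pendant '[[[-0.8,0,0,0,0,0,12],[-1.8,0,0,0,0,0,12],[-1.5,0,-2,0,0,0,12],[0,0,-3.5,0,0,0,12],[0,0,-3.5,0,0,0,12]]]'
python3 - <<'E'
from h import *
c=cal("wrist"); shot("wrist","w3")
for m in bot.masks_of("wrist","nut_1"):
    v,u=np.nonzero(m["pixels"]); e=m["extent"]
    print(np.round(e),round(m["confidence"],2),px2w("wrist",[(u.mean(),v.mean())],.012,c).round(4))
E
python3 go.py 0.654 -0.08 0.07 108
```

```text
time: 5.18
ee_pos: [0.5134, 0.2638, 0.0037]
tcp_rot: [180.0, 0.1, 119.3]
wrist_force: [-0.7, -1.1, 1.2]
opening: 0.0102
t 5.18 pos [0.5134 0.2638 0.0037] rot [1.7995e+02 1.0000e-01 1.1928e+02] F [-0.7 -1.1  1.2] open 0.0102
shift now [0.24 0.03 0.07] shift after turn [0.24 0.02 0.07] turn [0.001 0.002 0.005] len 0.25
time: 5.6
ee_pos: [0.5293, 0.2259, 0.0874]
tcp_rot: [-179.2, 0.0, 119.5]
wrist_force: [0.5, 0.6, 0.5]
opening: 0.0104
[306. 120. 362. 177.] 0.81 [[0.5011 0.2874]]
t 5.7 pos [0.5325 0.2274 0.0932] rot [-1.7982e+02  9.0000e-02  1.1950e+02] F [ 1.5 -0.1  0.1] open 0.0102
shift now [-32.74  -4.56   2.39] shift after turn [-32.99   2.06   2.32] turn [-0.003  0.002  0.201] len 33.14
```

```bash
python3 -m pendant '[[[0,0,0,0,0,0.1,12],[0,0,0,0,0,0.1,12],[-3,0.2,0,0,0,0,12],[-3.9,0.25,0,0,0,0,12],[-3.9,0.25,0,0,0,0,12]]]' >/dev/null
python3 -m pendant '[[[-3.9,0.2,0,0,0,0,12],[-3.9,0.2,0,0,0,0,12],[-3.9,0.2,0,0,0,0,12],[-2.9,0.2,0,0,0,0,12],[-1,0,0,0,0,0,12]]]' >/dev/null
python3 go.py 0.6535 -0.075 0.07 108
```

```text
t 6.53 pos [ 0.6311 -0.0313  0.0918] rot [1.7993e+02 1.2000e-01 1.0764e+02] F [ 0.2 -0.2  0.2] open 0.01
shift now [-4.84  0.81  2.19] shift after turn [-4.85  0.78  2.18] turn [ 0.001  0.002 -0.006] len 5.37
```

```bash
python3 -m pendant '[[[-2.5,0.4,0,0,0,-0.006,12],[-1.8,0.4,0,0,0,0,12],[-0.3,0,2,0,0,0,12],[0,0,2.4,0,0,0,12],[0,0,0,0,0,0,12]]]'
python3 go.py 0.6535 -0.075 0.003 108
```

```text
time: 6.95
ee_pos: [0.6542, -0.08, 0.0448]
tcp_rot: [179.9, 0.1, 107.6]
wrist_force: [-0.7, 0.1, -0.9]
opening: 0.0102
t 6.95 pos [ 0.6542 -0.08    0.0448] rot [1.7993e+02 1.3000e-01 1.0764e+02] F [-0.7  0.1 -0.9] open 0.0102
shift now [0.51 0.08 4.17] shift after turn [0.5  0.09 4.18] turn [ 0.001  0.002 -0.006] len 4.21
```

```bash
python3 -m pendant '[[[0,0,2.4,0,0,-0.005,12],[0,0,1.3,0,0,0,12],[0,0,0.4,0,0,0,12],[0.6,0,0.1,0,0,0,12],[1.0,0,0,0,0,0,12]]]'
python3 go.py 0.546 0.253 0.003 108
```

```text
time: 7.37
ee_pos: [0.649, -0.0644, 0.003]
tcp_rot: [179.9, 0.1, 107.9]
wrist_force: [0.4, -0.3, -0.2]
opening: 0.0106
t 7.37 pos [ 0.649  -0.0644  0.003 ] rot [1.7995e+02 1.2000e-01 1.0787e+02] F [ 0.4 -0.3 -0.2] open 0.0106
shift now [33.37 -0.07 -0.07] shift after turn [ 3.337e+01  1.000e-02 -0.000e+00] turn [ 0.001  0.002 -0.002] len 33.37
```

```bash
python3 -m pendant '[[[1.2,0,0,0,0,0,12],[1.5,0,0.03,0,0,0,12],[1.6,0,0.03,0,0,0,12],[1.6,0,0.03,0,0,0,12],[1.6,0,0.03,0,0,0,12]]]'
python3 go.py 0.546 0.253 0.003 108
python3 -m pendant '[[[1.6,0,0.1,0.003,0,0,12],[1.6,0,0.1,0.003,0,0,12],[1.6,0,0.1,0,0,0,12],[1.6,0,0.1,0,0,0,12],[1.6,0,0.05,0,0,0,12]]]'
python3 go.py 0.546 0.253 0.003 108
```

```text
time: 7.78
ee_pos: [0.6257, 0.0146, 0.0071]
tcp_rot: [179.6, 0.2, 107.9]
wrist_force: [-0.1, -0.7, 0.0]
opening: 0.0099
t 7.78 pos [0.6257 0.0146 0.0071] rot [179.58   0.24 107.87] F [-0.1 -0.7  0. ] open 0.0099
shift now [25.14 -0.27  0.31] shift after turn [25.14 -0.21  0.41] turn [ 0.007  0.004 -0.002] len 25.14
time: 8.2
ee_pos: [0.5987, 0.102, 0.0083]
tcp_rot: [179.5, 0.3, 108.1]
wrist_force: [1.2, -0.4, -0.5]
opening: 0.0102
t 8.2 pos [0.5987 0.102  0.0083] rot [179.49   0.3  108.13] F [ 1.2 -0.4 -0.5] open 0.0102
shift now [15.99 -0.31  0.44] shift after turn [15.99 -0.34  0.53] turn [0.009 0.005 0.002] len 16.0
```

```bash
python3 -m pendant '[[[0.6,0,0.4,0.006,0.004,0,12],[0.9,0,0.25,0.004,0,0,12],[1.3,-0.03,0.1,0,0,0,12],[1.4,-0.05,0.1,0,0,0,12],[1.4,-0.05,0.1,0,0,0,12]]]'
python3 go.py 0.546 0.253 0.003 108
python3 - <<'E'
from h import *
c=cal("wrist"); shot("wrist","w4")
for m in bot.masks_of("wrist","nut_1"):
    v,u=np.nonzero(m["pixels"]); e=m["extent"]
    print(np.round(e),round(m["confidence"],2),px2w("wrist",[(u.mean(),v.mean())],.012,c).round(4))
E
```

```text
time: 8.62
ee_pos: [0.5784, 0.1622, 0.0017]
tcp_rot: [179.8, 0.1, 108.3]
wrist_force: [0.6, -0.7, 0.0]
opening: 0.01
t 8.62 pos [0.5784 0.1622 0.0017] rot [1.7980e+02 1.2000e-01 1.0828e+02] F [ 0.6 -0.7  0. ] open 0.01
shift now [ 9.64 -0.23 -0.15] shift after turn [ 9.64 -0.28 -0.13] turn [0.003 0.002 0.005] len 9.65
[278. 218. 363. 301.] 0.97 [[0.5697 0.1878]]
```

View pics/w4.png

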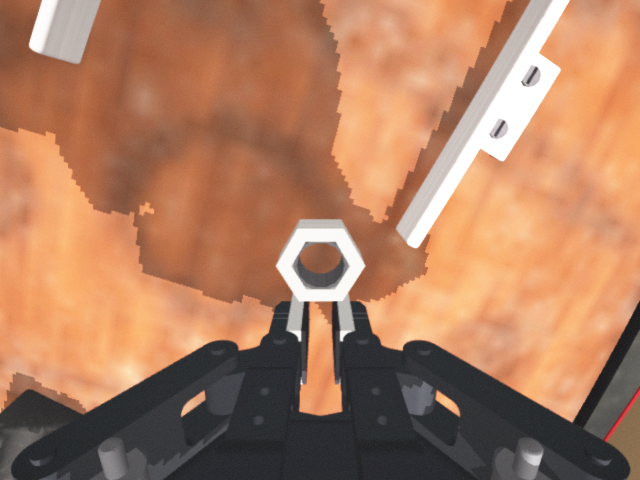

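Nut B at (321,262) is cradled, and the right bar's end at (405,238) clears the nut by about 15 mm. I'll carry on straight in.

```bash
python3 -m pendant '[[[0.8,-0.05,-0.05,0.003,0,0,12],[1.1,-0.05,0,0,0,0,12],[1.2,-0.05,0.05,0,0,0,12],[1.2,-0.05,0.05,0,0,0,12],[1.2,-0.03,0.05,0,0,0,12]]]'
python3 go.py 0.546 0.253 0.003 108
```

```text
time: 9.13
ee_pos: [0.5574, 0.217, 0.0004]
tcp_rot: [-180.0, 0.1, 108.2]
wrist_force: [0.3, -0.8, 1.2]
opening: 0.01
t 9.13 pos [5.574e-01 2.170e-01 4.000e-04] rot [-1.7998e+02  1.3000e-01  1.0821e+02] F [ 0.3 -0.8  1.2] open 0.01
shift now [ 3.77  0.04 -0.27] shift after turn [ 3.77  0.03 -0.26] turn [-0.     0.002  0.004] len 3.78
```

```bash
python3 -m pendant '[[[0.8,0,-0.25,0,0,0,12],[1.0,0,0,0,0,0,12],[0.9,0,0,0,0,0,12],[0.5,0,0,0,0,0,12],[0,0,0,0,0,0,12]]]'
python3 go.py 0.546 0.253 0.003 108
python3 -m pendant '[[[-0.8,0,0,0,0,0,12],[-1.8,0,0,0,0,0,12],[-1.5,0,-2,0,0,0,12],[0,0,-3.5,0,0,0,12],[0,0,-2.5,0,0,0,12]]]'
python3 - <<'E'
from h import *
c=cal("wrist"); shot("wrist","w5")
for m in bot.masks_of("wrist","nut_1"):
    v,u=np.nonzero(m["pixels"]); e=m["extent"]
    print(np.round(e),round(m["confidence"],2),px2w("wrist",[(u.mean(),v.mean())],.012,c).round(4))
E
python3 go.py 0.523 -0.105 0.08 81.5
```

```text
time: 9.55
ee_pos: [0.5448, 0.2538, 0.0029]
tcp_rot: [-180.0, 0.1, 108.4]
wrist_force: [0.5, -1.2, 0.5]
opening: 0.0105
t 9.55 pos [0.5448 0.2538 0.0029] rot [-1.7996e+02  9.0000e-02  1.0838e+02] F [ 0.5 -1.2  0.5] open 0.0105
shift now [-0.12  0.09 -0.01] shift after turn [-0.12  0.09 -0.01] turn [-0.001  0.002  0.007] len 0.15
time: 9.97
ee_pos: [0.5551, 0.2102, 0.0779]
tcp_rot: [-179.3, 0.1, 108.5]
wrist_force: [1.4, -0.2, -0.4]
opening: 0.0101
[244.  72. 307. 139.] 0.87 [[0.5005 0.2877]]
[300. 115. 358. 172.] 0.78 [[0.5365 0.2791]]
t 10.07 pos [0.557  0.2111 0.0807] rot [-1.7960e+02  1.2000e-01  1.0846e+02] F [ 0.4  0.1 -0.4] open 0.01
shift now [-28.9  -13.24   0.22] shift after turn [-31.76   1.31   0.07] turn [-0.006  0.004  0.471] len 31.79
```

```bash
python3 -m pendant '[[[-1,0,-0.3,0,0,0.095,12],[0,0,0,0,0,0.095,12],[0,0,0,0,0,0.095,12],[0,0,0,0,0,0.095,12],[0,0,0,0,0,0.095,12]]]' >/dev/null
python3 go.py 0.5234 -0.1065 0.08 81.6
```

```text
t 10.48 pos [0.5619 0.197  0.0831] rot [-179.76    0.27   80.07] F [-0.4  0.2 -0.3] open 0.0104
shift now [-30.56   1.45   0.45] shift after turn [-30.59   0.63   0.31] turn [-0.004  0.005 -0.027] len 30.6
```

```bash
python3 -m pendant '[[[-3,0.1,0,0,0,0,12],[-3.8,0.15,0,0,0,0,12],[-3.8,0.15,0,0,0,0,12],[-3.8,0.15,0,0,0,0,12],[-3.8,0.15,0,0,0,0,12]]]' >/dev/null
python3 -m pendant '[[[-3.8,0.1,0,0,0,0,12],[-3,0.1,0,0,0,0,12],[-1.5,0,0,0,0,0,12],[0,0,0,0,0,0,12]]]' >/dev/null
python3 go.py 0.5234 -0.1065 0.08 81.6
```

```text
t 11.23 pos [ 0.5187 -0.0811  0.0773] rot [-179.5     0.36   79.56] F [0.3 0.3 0.5] open 0.0101
shift now [-2.41  0.92 -0.26] shift after turn [-2.44  0.83 -0.27] turn [-0.009  0.006 -0.036] len 2.59
```

```bash
python3 -m pendant '[[[-1.4,0.5,0,-0.009,0.006,-0.036,12],[-1,0.3,0,0,0,0,12],[0,0,0,0,0,0,12],[0,0,0,0,0,0,12]]]' >/dev/null
python3 - <<'E'
from h import *
c=cal("wrist"); bot.camera("wrist")
for m in bot.masks_of("wrist","nut_1"):
    v,u=np.nonzero(m["pixels"]); e=m["extent"]
    print(np.round(e),round(m["confidence"],2),px2w("wrist",[(u.mean(),v.mean())],.012,c).round(4))
E
python3 go.py 0.5234 -0.1065 0.003 81.6
```

```text
[294. 160. 350. 218.] 0.72 [[ 0.5305 -0.0631]]
t 11.67 pos [ 0.5217 -0.1078  0.0757] rot [-1.799e+02 -4.000e-02  8.144e+01] F [-0.1  0.3  0.3] open 0.0103
shift now [0.15 0.16 7.27] shift after turn [0.15 0.14 7.27] turn [-0.002 -0.001 -0.003] len 7.27
```

```bash
python3 -m pendant '[[[0,0.15,2.2,0,0,0,12],[0,0.05,2.3,0,0,0,12],[0,0,1.5,0,0,0,12],[0,0,0.6,0,0,0,12],[0,0,0,0,0,0,12]]]' >/dev/null
python3 go.py 0.5737 0.2346 0.003 81.6
```

```text
t 12.08 pos [ 0.5254 -0.1038  0.0086] rot [ 1.7995e+02 -6.0000e-02  8.1620e+01] F [-0.2  0.5 -0.1] open 0.0104
shift now [34.18 -0.15  0.6 ] shift after turn [34.18 -0.17  0.56] turn [ 0.001 -0.001  0.   ] len 34.19
```

```bash
python3 -m pendant '[[[0,0,0.5,0,0,0,12],[0.6,0,0.1,0,0,0,12],[1.0,0,0,0,0,0,12],[1.4,0,0,0,0,0,12],[1.5,0,0.05,0,0,0,12]]]'>/dev/null
python3 go.py 0.5737 0.2346 0.003 81.6
python3 -m pendant '[[[1.4,-0.01,0.1,0.003,0,0,12],[1.4,-0.01,0.15,0.003,0,0,12],[1.4,-0.01,0.15,0,0,0,12],[1.4,-0.01,0.15,0,0,0,12],[1.4,-0.01,0.1,0,0,0,12]]]'>/dev/null
python3 go.py 0.5737 0.2346 0.003 81.6
```

```text
t 12.5 pos [ 0.5337 -0.0572  0.0048] rot [ 1.7977e+02 -4.0000e-02  8.1490e+01] F [-0.6 -0.  -0.5] open 0.01
shift now [29.45 -0.36  0.2 ] shift after turn [29.45 -0.3   0.18] turn [ 0.004 -0.001 -0.002] len 29.46
t 12.92 pos [0.5469 0.0192 0.0035] rot [ 1.7968e+02 -6.0000e-02  8.1490e+01] F [ 0.2 -1.   0.3] open 0.0099
shift now [21.7  -0.53  0.07] shift after turn [21.7  -0.49  0.05] turn [ 0.006 -0.001 -0.002] len 21.71
```

```bash
python3 -m pendant '[[[1.4,-0.06,0.08,0.003,0,0,12],[1.4,-0.06,0.08,0.003,0,0,12],[1.4,-0.06,0.08,0,0,0,12],[1.4,-0.06,0.08,0,0,0,12],[1.4,-0.06,0.08,0,0,0,12]]]'>/dev/null
python3 go.py 0.5737 0.2346 0.003 81.6
python3 -m pendant '[[[1.3,-0.06,0.08,0.003,0,0,12],[1.2,-0.06,0.08,0.003,0,0,12],[1.1,-0.04,0.06,0,0,0,12],[1.0,-0.04,0.04,0,0,0,12],[0.9,-0.03,0.04,0,0,0,12]]]'>/dev/null
python3 go.py 0.5737 0.2346 0.003 81.6
python3 - <<'E'
from h import *
c=cal("wrist"); shot("wrist","w6")
for m in bot.masks_of("wrist","nut_1"):
    v,u=np.nonzero(m["pixels"]); e=m["extent"]
    print(np.round(e),round(m["confidence"],2),px2w("wrist",[(u.mean(),v.mean())],.012,c).round(4))
E
```

```text
t 13.33 pos [0.5564 0.0973 0.0043] rot [179.68  -0.18  81.57] F [ 0.3 -0.4  0.1] open 0.0104
shift now [13.84 -0.31  0.17] shift after turn [13.84 -0.3   0.13] turn [ 0.006 -0.003 -0.001] len 13.84
t 13.75 pos [0.5634 0.1597 0.0041] rot [179.85  -0.25  81.66] F [ 1.  -0.8  1. ] open 0.01
shift now [ 7.56 -0.07  0.14] shift after turn [ 7.56 -0.08  0.11] turn [ 0.003 -0.004  0.001] len 7.56
[ 41.   0. 153.  66.] 0.95 [[0.5014 0.2814]]
[148.   0. 245.  76.] 0.71 [[0.5368 0.274 ]]
[271. 215. 358. 302.] 0.56 [[0.5646 0.1862]]
```

View pics/w6.png

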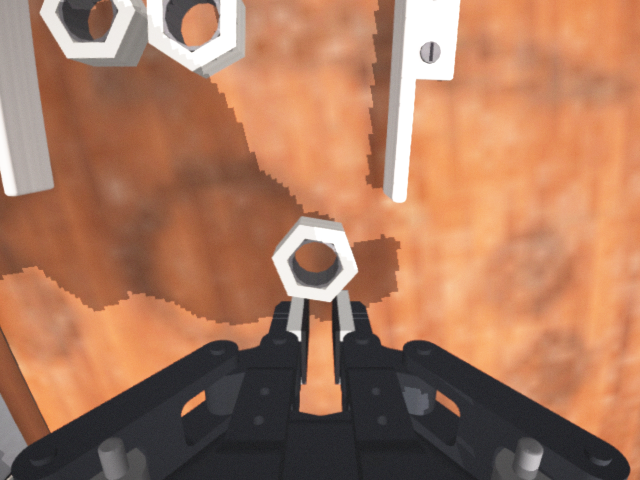

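The third nut at (315,260) is heading between nut B (right edge at column 245) and the right bar (inner face at about column 388). The right finger's outer edge is near column 372, so I'll drift about 3 mm left while finishing.

```bash
python3 -m pendant '[[[0.9,-0.08,0.08,0.003,0,0,12],[1.1,-0.08,0.05,0,0,0,12],[1.1,-0.08,0.05,0,0,0,12],[1.1,-0.06,0.05,0,0,0,12],[1.0,-0.03,0.05,0,0,0,12]]]'>/dev/null
python3 go.py 0.5705 0.2346 0.003 81.6
```

```text
t 14.27 pos [0.568  0.2138 0.0011] rot [-179.93   -0.21   81.52] F [-0.6 -0.8  1. ] open 0.0104
shift now [ 2.1  -0.06 -0.19] shift after turn [ 2.1  -0.05 -0.19] turn [-0.001 -0.004 -0.001] len 2.11
```

```bash
python3 -m pendant '[[[0.7,0,-0.15,0,0,0,12],[0.7,0,0,0,0,0,12],[0.4,0,0,0,0,0,12],[0,0,0,0,0,0,12]]]'
python3 -m pendant '[[[-0.8,0,0,0,0,0,12],[-1.8,0,0,0,0,0,12],[-1.8,0,-2,0,0,0,12],[-1,0,-3.5,0,0,0,12],[-1,0,-3.5,0,0,0,12]]]'
python3 -m pendant '[[[-3,0,-3.5,0,0,0,12],[-3,0,-3.5,0,0,0,12],[-1,0,-2,0,0,0,12],[0,0,0,0,0,0,12],[0,0,0,0,0,0,12]]]'
python3 - <<'E'
from h import *
c=cal("wrist"); shot("wrist","w7")
ex=np.array([.1755,.9845]);ey=np.array([-.9845,.1755])
for m in bot.masks_of("wrist","nut_1"):
    v,u=np.nonzero(m["pixels"]); p=px2w("wrist",[(u.mean(),v.mean())],.012,c)[0]; r=p-[.5275,.219]
    print(round(m["confidence"],2),p.round(4),"fence",(r@ex).round(4),(r@ey).round(4))
shot("top","t2")
for t in("shaft_pad","clip"):
    for m in bot.masks_of("top",t): print(t,np.round(m["extent"]),round(m["confidence"],2))
E
```

```text
time: 14.6
ee_pos: [0.5707, 0.2363, 0.0022]
tcp_rot: [-179.9, -0.2, 81.7]
wrist_force: [-0.6, -0.7, -0.1]
opening: 0.0101
time: 15.02
ee_pos: [0.5561, 0.1684, 0.085]
tcp_rot: [-179.1, 0.2, 81.8]
wrist_force: [0.1, 0.0, -0.2]
opening: 0.0102
time: 15.43
ee_pos: [0.5482, 0.0979, 0.1787]
tcp_rot: [-179.6, 0.0, 81.6]
wrist_force: [0.3, 0.5, -1.4]
opening: 0.0103
0.97 [0.5356 0.2703] fence 0.052 0.001
0.92 [0.5721 0.2604] fence 0.0486 -0.0366
0.63 [0.5017 0.2779] fence 0.0534 0.0357
shaft_pad [279. 264. 297. 280.] 0.44
```

View pics/w7.png

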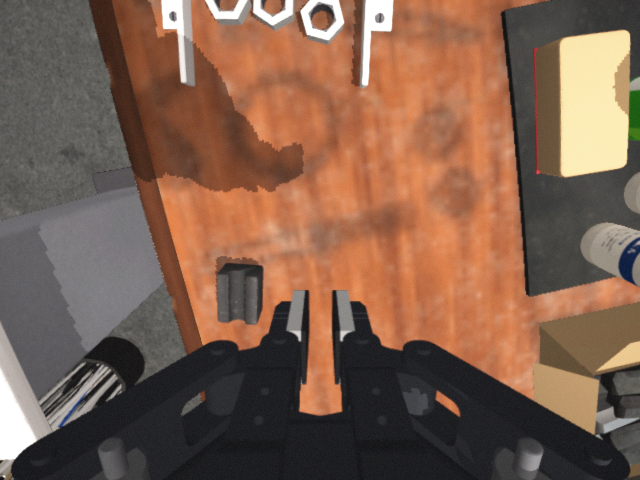

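View pics/t2.png

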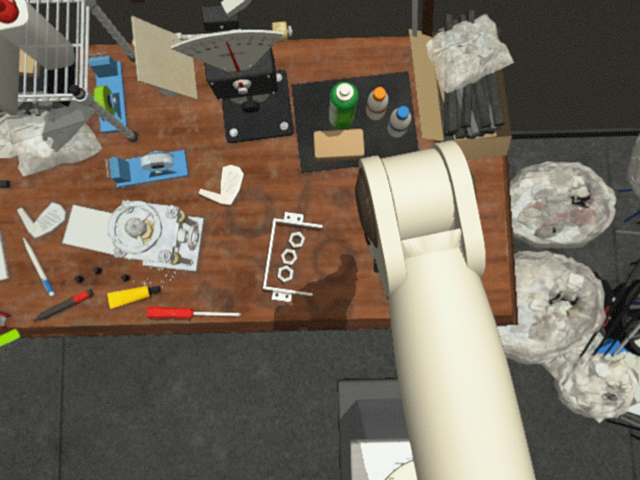

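The top view shows all three nuts flat inside the fence at about (297,240), (289,257) and (285,273), well within the mouth. In the wrist view the pad stands alone at (240,293). The hand is about 18 cm up and clear of everything, so I'll hand in.

```bash
python3 -c "
from h import *
bot.job_done(); o=bot.get_obs(); print(o['time'],o['wrist_force'])"
```

```text
the job is handed in; nothing more can be done
the job is handed in; nothing more can be done
```

All three nuts now lie flat inside the fence. I swept them in one at a time with the nearly shut fingertips, then raised the hand clear to about 18 cm and handed in at about 15.5 s. The handover reported no verdict.

**Last checks:** the wrist camera put the nuts at fence depths of 53, 52 and 49 mm, and at +36, +1 and −37 mm across. That leaves about 30 mm to the open side and 15 mm to the side bars. The top picture agrees. Wrist force stayed at 1–2 N in every reading.

**Less certain:**
- **Fingertip height:** the fingertips rose to about 8 mm mid-push a couple of times instead of 2–4 mm. The nuts lay flat in the pictures afterwards.
- **Nut reading:** the last wrist picture cut the nuts off at its edge. Its readings are 7–10 mm shallower for the first two nuts than when each was placed, so trust those depths only to that.
- **Pad and clip:** in the last top picture the arm hid both. The pad detection there was false, and there was none for the clip. The wrist picture shows the pad standing free; the clip was last seen early on, and the fingers stayed about 4 cm or more from it.

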